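# Read the sample in the spectrophotometer

## Task

The spectrophotometer has been zeroed and the blue-capped sample cuvette is to be read: with the fingertips alone, push the well cover down until it is shut, and push the black cell-changer lever away from the front, through its first click (the blank) and on to its second stop, so that it stays there with the sample in the beam. Only when both are done, press the green key down and let it come up again. Push and press only, without pinching or ramming the lever, and leave the cuvettes standing in their carriage and everything else on the bench where it is.

Things in the scene. Friction and masses are not known exactly. Their poses are not given: they have to be found in the camera images.
- spectro: White spectrophotometer, fixed, 240 x 240 mm. Origin: centre of its underside on the bench; its x points from its front (operator side) to its rear, y to its left. Flat deck 90 mm above the bench, bare in front of the lever; hump to 135 mm at the rear (x > 68 mm); tilted black display to 118 mm at x 20, y 72 mm. The sample well (x -68 to 50, y -70 to 20 mm) lies under the hinged cover.
- lever_knob (a point): Black lever knob right of the well, 14 (x) x 18 (y) x 28 mm high, axes as the spectrophotometer's; the point is its centre, 110 mm above the bench (6 mm of air between knob and deck). Starts at x -35, y -92 mm of the spectrophotometer, slides along its +x in a slot. Dots beside the slot mark its places: black (start), grey (blank), blue (sample).
- cell_lever (a joint): Slide of the lever and its cuvette carriage, m: 0 at the start, 0.020 first detent (blank in the beam), 0.040 second stop (sample in the beam; end of travel 1.5 mm beyond). Sprung into each of these places: about 7 N makes it leave one; pushed past 0.011 and 0.031 it runs on by itself into the next and stays there.
- cover (a joint): Hinge of the well cover, rad: 0 shut, growing as the front edge rises; starts half open (0.55 to 1.0). The hinge is stiff, so the cover stays where it is left; about 1 N down on its front edge moves it.
- cover_hinge (a point): Middle of the cover's hinge line, rear of the well, 94.5 mm above the bench; the axis runs along the spectrophotometer's y. The cover is a grey plate 130 mm from hinge to front edge, 100 mm wide, 8 mm thick (hinge line at half thickness), with a 10 mm finger tab at the middle of its front edge. Shut, its upper face is 98.5 mm above the bench.
- cover_edge (a point): Middle of the front edge of the cover's upper face, 130 mm from the hinge (moves with the cover).
- key_top (a point): Centre of the top of the round green read key, 27 mm across, at the front left of the deck, 101 mm above the bench; it is pressed straight down.
- read_key (a joint): Travel of the green key, m: 0 up, 0.005 fully down; a reading is taken beyond 0.0035. Sprung: it comes up when let go, and takes 5 N to hold fully down.
- cuvette_blank_mid (a point): Centre of the white-capped glass cuvette (blank), 13 x 13 x 49 mm, standing loose in the carriage in the well.
- cuvette_sample_mid (a point): Centre of the blue-capped glass cuvette (sample), 13 x 13 x 49 mm, standing loose in the carriage in the well, 20 mm nearer the front than the blank.
- tube_rack: Orange microtube rack, 62 x 150 x 46 mm; origin at the centre of its underside. A bystander.
- tip_box: Cream pipette-tip box with a clear lid, 68 x 120 x 62 mm; origin at the centre of its underside. A bystander.
- timer: Small white bench timer, 66 x 62 x 18 mm; origin at the centre of its underside. A bystander.
- beaker: Small clear plastic beaker, 57 mm wide, 62 mm high; origin at the centre of its underside. A bystander.
- marker: Red-capped marker pen lying flat, 12 x 132 x 13 mm; origin at the centre of its underside. A bystander.

How it is judged:
By the outcome, as a careful person would: the job done as asked, in the order asked, and still so for the second after the job is handed in, with the robot touching nothing.
It also fails if it takes over 53 s, if anything falls off the work surface, if the arm or the gripper's body presses on something with over 40 N, if the wrist force passes 120 N, or if a joint passes its speed limit or range.

## Robot

A 6-joint arm with a two-finger parallel gripper is mounted at the origin on a cart in front of the work surface, level with it; the furniture and walls round the work are solid. World frame = base frame: x ahead of the robot, y to its left, z up, the work surface at z = 0. Lengths are in m, angles in rad, forces in N, time in s.
With the tool pointing down it reaches from about 0.225 to 0.875 m from the base axis. Payload 3.4 kg.
Tool frame: the origin (TCP) lies midway between the tips of the shut fingers; the grasp point (between the pads) lies 19 mm behind it (manip.grip_point_offset is the distance from the TCP to the grasp point, in m); z points along the fingers, y is the line along which they close (so a half turn about z gives the same grasp; the last joint's range is limited). The gripper opens to 85 mm and grips with 20 to 120 N. Pads are 22 mm wide; open, the fingers measure 114 mm over their backs; the gripper's body (76 mm by 85 mm) begins 54 mm behind the grasp point. The pads swing forward as they close: fully open they stand 13 mm farther back than shut.
Start: joints at [-1.253, 0.276, 1.505, -0, 1.361, -0.121], TCP at [0.244, -0.521, 0.231] pointing down, gripper open.
Joint ranges: [-2.89, 2.89], [-0.75, 2.08], [0.22, 2.7], [-1.18, 4.32], [0.11, 2.71], [-2.7, 2.7]. Speed limits (rad/s): [2.57, 2.57, 3.14, 3.14, 3.14, 3.14].

## Interface

Orientations are given as a unit quaternion [w, x, y, z].
In Python, from rig import manip gives the robot as it stands.
- The arm moves only by the shell command python3 -m handwheel 'ROWS' [FORCE]. ROWS is JSON, a list of rows, each an object with "translation": the shift along the tool's x, y, z in m, a list of three; "angular": the turn, a rotation vector about the tool's x, y, z in degrees, a list of three; "hand": the closure, from 0 (fully open) to 1 (shut). A call has 1 to 10 rows; each row shifts and turns the commanded pose from where the row before left it, along the tool's axes as they then stand; what a row does not reach is not made up. A row lasts 1/12 s, in which the tool goes at most 41.7 mm and 7.16 degrees, less where a joint would pass 70% of its speed; a pose out of reach is approached as far as the arm can. A call with a gripper value outside its range is refused whole. The fingers move at their own pace and stop on an object; FORCE is the grip in N (left out, the last holds). Time passes only in rows, so rows that do not move let the fingers close. It gives the time, the measured TCP pose, the force, the opening and the grip force at its end, in the units of the state.
- manip.get_state(): the state, without advancing time (a new reading comes with each control period).
- manip.get_image(name): name is "scene" or "top" or "wrist"; returns the picture (384x512x3 uint8, red, green, blue); there is no depth.
- manip.camera_info(name): a dict with "camera_matrix" (3x3 intrinsics, pixels), "eye" and "orientation" of the camera in the world; the wrist camera has in their place "tool_from_camera" (4x4, takes a point from camera to tool coordinates, whose origin is the TCP and whose axes are the flange's). Camera axes: x right, y down, z forward; pixel columns grow to the right and rows downward; lengths in m; the calibration is good to about 2 mm. A picture is of the moment at which its call begins: read the wrist's pose just before it. camera_info takes no time and is no camera call.
- manip.sign_off(): hands the job in; it is judged then, once.
The state is a dict: "clock": time; "qpos": joint angles; "qd": joint speeds; "effort": joint torques, N m; "position": TCP position; "ee_rot": TCP orientation; "contact_force": force on the tool from outside, world axes, zero at the start; "moment": the same for the moment, N m; "width": finger opening in m; "gripper_force": force on a finger pad.
Only numpy, scipy, OpenCV 4.12 (cv2) and the standard library are available. Lean on these libraries where they do the work, as an engineer would, in place of code of your own. Each camera call takes 0.05 s, during which the arm holds its last target. There are 200 camera calls.

## Working session

There is one attempt and no reset: what is moved stays moved. The work goes in short steps, Python scripts to look and compute and a shell command to move; the robot and the scene stay as the last step left them, time stands still between calls to the robot, and variables do not carry over. Pictures are saved under pics/ and viewed, at most 10 in all, crops included, and the job is handed in when it is done.

```bash
mkdir -p pics; ls; python3 - <<'E'
from rig import manip
import cv2,numpy as np
s=manip.get_state();print({k:np.round(v,3).tolist() for k,v in s.items()})
for n in("scene","top"):
    im=manip.get_image(n);cv2.imwrite(f"pics/{n}0.png",im[...,::-1]);c=manip.camera_info(n);print(n,c)
print(manip.camera_info("wrist"))
E
```

```text
pics
{'clock': 0.0, 'qpos': [-1.253, 0.277, 1.506, 0.0, 1.361, -0.121], 'qd': [-0.0, -0.0, -0.001, 0.0, 0.0, 0.002], 'effort': [0.001, -41.677, -24.581, -0.0, 0.011, 0.0], 'position': [0.244, -0.52, 0.23], 'ee_rot': [-0.001, 0.976, 0.218, -0.0], 'contact_force': [0.195, 0.407, 0.596], 'moment': [0.027, 0.068, 0.038], 'gripper_force': 0.0, 'width': 0.086}
scene {'camera_matrix': array([[427.45622945,   0.        , 248.6228801 ],
       [  0.        , 427.45622945, 191.18652261],
       [  0.        ,   0.        ,   1.        ]]), 'eye': array([-0.07115487,  0.59749497,  0.80489054]), 'orientation': array([ 0.16127468, -0.34630711,  0.84148481, -0.3820539 ])}
top {'camera_matrix': array([[415.58283223,   0.        , 246.36162119],
       [  0.        , 415.58283223, 192.16872675],
       [  0.        ,   0.        ,   1.        ]]), 'eye': array([0.45632066, 0.01870422, 1.18155158]), 'orientation': array([-0.0176342 ,  0.71458528, -0.69901615,  0.02081656])}
{'camera_matrix': array([[303.56159949,   0.        , 257.47203415],
       [  0.        , 303.56159949, 198.52269456],
       [  0.        ,   0.        ,   1.        ]]), 'tool_from_camera': array([[-8.19530385e-05, -9.66039835e-01, -2.58393169e-01,
         6.51541580e-02],
       [ 9.99999991e-01, -5.22150973e-05, -1.21950491e-04,
        -1.06465667e-04],
       [ 1.04317008e-04, -2.58393177e-01,  9.66039831e-01,
        -1.43853648e-01],
       [ 0.00000000e+00,  0.00000000e+00,  0.00000000e+00,
         1.00000000e+00]])}
```

View pics/scene0.png

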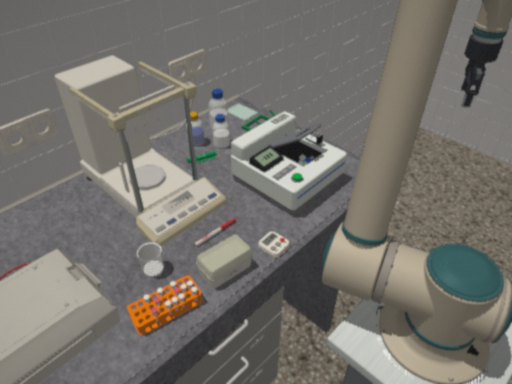

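View pics/top0.png

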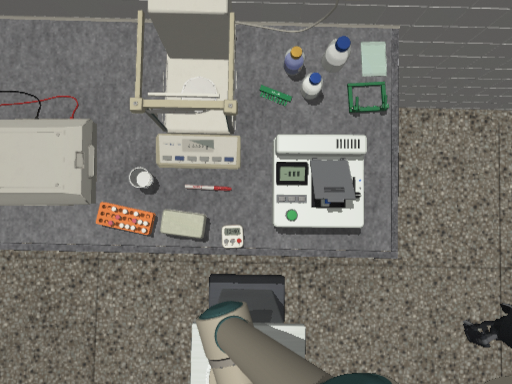

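The scene view shows the spectrophotometer near (290,160) with its green key at (297,177). In the top view it spans about (275..365, 135..227), with the key at (292,215), the cover around (333,183) and the lever near (357,193). I'll enlarge both views.

```bash
cat > h.py <<'E'
import numpy as np,cv2
from rig import manip
from scipy.spatial.transform import Rotation as R
def rot(q): return R.from_quat([q[1],q[2],q[3],q[0]]).as_matrix()
def cam(n,s=None):
    c=manip.camera_info(n);K=c["camera_matrix"]
    if n=="wrist":
        T=c["tool_from_camera"];Q=rot(s["ee_rot"]);return K,Q@T[:3,:3],Q@T[:3,3]+np.array(s["position"])
    return K,rot(c["orientation"]),np.array(c["eye"])
def ray(C,uv):
    K,Q,e=C;d=Q@np.linalg.solve(K,[uv[0],uv[1],1]);return e,d/np.linalg.norm(d)
def onz(C,uv,z):
    e,d=ray(C,uv);return e+d*(z-e[2])/d[2]
def tri(*rs):
    A=sum(np.eye(3)-np.outer(d,d) for e,d in rs);b=sum((np.eye(3)-np.outer(d,d))@e for e,d in rs)
    p=np.linalg.solve(A,b);return p,[np.linalg.norm(np.cross(p-e,d))*1e3 for e,d in rs]
def proj(C,p):
    K,Q,e=C;x=K@(Q.T@(np.array(p)-e));return x[:2]/x[2]
def green(im,roi=None):
    h=cv2.cvtColor(im,cv2.COLOR_RGB2HSV);m=cv2.inRange(h,(45,140,70),(85,255,255))
    n,l,st,ce=cv2.connectedComponentsWithStats(m)
    return [(st[i,4],ce[i].round(2).tolist()) for i in range(1,n) if st[i,4]>15]
E
python3 - <<'E'
from h import *
t=cv2.imread("pics/top0.png");s=cv2.imread("pics/scene0.png")
print(green(t[...,::-1].copy()),green(s[...,::-1].copy()))
a=cv2.resize(t[125:235,265:375],(0,0),fx=5,fy=5,interpolation=2);cv2.imwrite("pics/topc.png",a)
a=cv2.resize(s[105:210,225:355],(0,0),fx=5.5,fy=5.5,interpolation=2);cv2.imwrite("pics/scenec.png",a)
E
```

```text
[(np.int32(152), [275.2, 94.03]), (np.int32(24), [348.75, 96.0]), (np.int32(26), [383.46, 97.88]), (np.int32(29), [371.31, 109.03])] [(np.int32(59), [253.53, 121.51]), (np.int32(90), [205.61, 156.16]), (np.int32(43), [296.7, 176.56])]
```

View pics/topc.png

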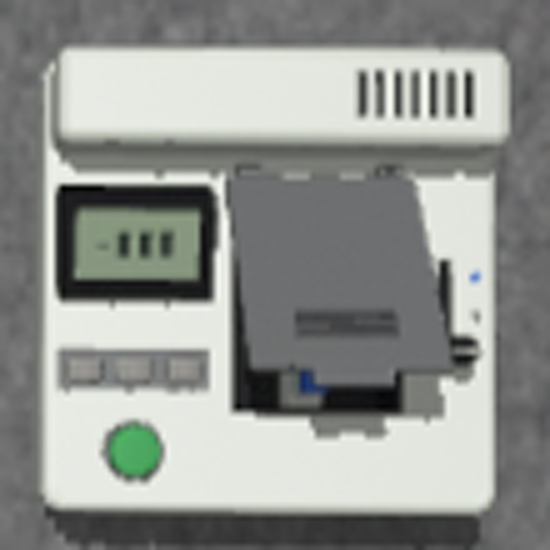

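View pics/scenec.png

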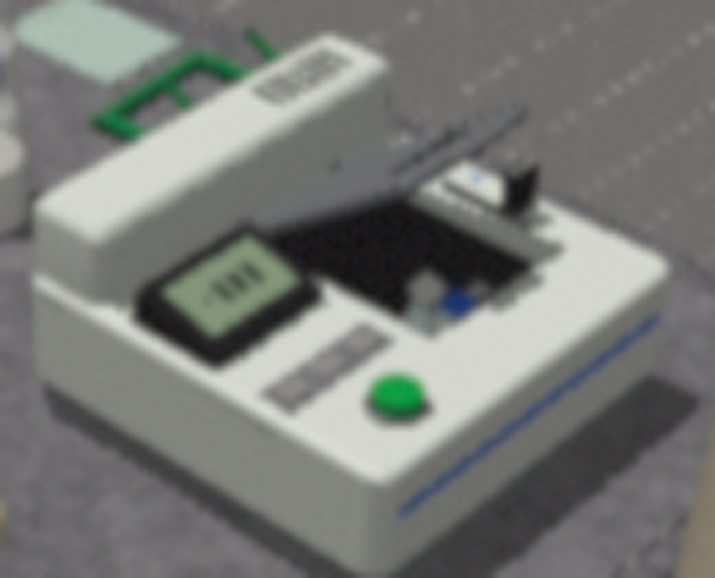

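The top crop shows the key at (134,451), the front deck edge at row 512, the left and right deck edges at columns 45 and 495, the cover's front edge at about row 372, and the knob half-hidden at (465,350). The scene crop shows the key top at (397,395) and the black knob at (520,188). Next I'll fit the edges and triangulate.

```bash
python3 - <<'E'
from h import *
t=cv2.imread("pics/top0.png")[...,::-1].copy();s=cv2.imread("pics/scene0.png")[...,::-1].copy()
CT,CS=cam("top"),cam("scene")
def cen(im,r):
    x0,y0,x1,y1=r;c=cv2.cvtColor(im[y0:y1,x0:x1],cv2.COLOR_RGB2HSV);m=cv2.inRange(c,(40,90,40),(90,255,255))
    M=cv2.moments(m,True);return np.array([x0+M['m10']/M['m00'],y0+M['m01']/M['m00']]),M['m00']
kt,a=cen(t,(280,205,304,226));ks,b=cen(s,(285,165,310,190));print(kt,a,ks,b)
print("key",tri(ray(CT,kt),ray(CS,ks)),onz(CT,kt,.101),onz(CS,ks,.1))
g=cv2.cvtColor(t,cv2.COLOR_RGB2GRAY).astype(float)
def edge(prof): # subpixel 50% crossing, bright->dark along profile
    h=(prof[:4].mean()+prof[-3:].mean())/2;i=np.argmax(prof<h);return i-1+(prof[i-1]-h)/(prof[i-1]-prof[i])
F=np.array([[c,220+edge(g[220:234,c])] for c in range(282,358,3)])
Rr=np.array([[358+edge(g[r,358:372]),r] for r in range(205,223,2)])
L=np.array([[280-edge(g[r,280:266:-1]),r] for r in range(178,222,3)])
def fit(P):
    W=np.array([onz(CT,p,.09)[:2] for p in P]);v=cv2.fitLine(W.astype(np.float32),2,0,.001,.001).ravel();return v
f,r,l=fit(F),fit(Rr),fit(L)
for n,v in zip("FRL",(f,r,l)): print(n,v,np.degrees(np.arctan2(v[1],v[0])))
E
```

```text
[291.325  214.7625] 80.0 [297.  176.5] 58.0
key (array([ 0.4581896 , -0.10464233,  0.09791975]), [np.float64(1.0981395581528226), np.float64(1.098139558152717)]) [ 0.45901809 -0.1035776   0.101     ] [ 0.45585621 -0.10335883  0.1       ]
F [ 0.01453106  0.99989444  0.43047947 -0.17918967] 89.1674
R [ 0.9999574   0.00923008  0.46781722 -0.2938434 ] 0.5288523
L [ 0.991688   -0.12866597  0.499549   -0.06168437] -7.39251
```

```bash
python3 -m handwheel '[{"translation":[0,0,-0.0225],"angular":[0,0,6.3],"hand":1},{"translation":[0,0,-0.0225],"angular":[0,0,6.3],"hand":1},{"translation":[0,0,-0.0225],"angular":[0,0,6.3],"hand":1},{"translation":[0,0,-0.0225],"angular":[0,0,6.3],"hand":1}]' 20
python3 -m handwheel '[{"translation":[0.027,-0.0325,0],"angular":[0,0,0],"hand":1},{"translation":[0.027,-0.0325,0],"angular":[0,0,0],"hand":1},{"translation":[0.027,-0.0325,0],"angular":[0,0,0],"hand":1},{"translation":[0.027,-0.0325,0],"angular":[0,0,0],"hand":1},{"translation":[0.027,-0.0325,0],"angular":[0,0,0],"hand":1},{"translation":[0.027,-0.0325,0],"angular":[0,0,0],"hand":1},{"translation":[0.027,-0.0325,0],"angular":[0,0,0],"hand":1},{"translation":[0.027,-0.0325,0],"angular":[0,0,0],"hand":1},{"translation":[0,0,0],"angular":[0,0,0],"hand":1}]'
python3 - <<'E'
from h import *
import json
s=manip.get_state();im=manip.get_image("wrist");cv2.imwrite("pics/w0.png",im[...,::-1])
json.dump({k:np.array(s[k]).tolist() for k in("position","ee_rot")},open("w0.json","w"));print(s["position"],s["ee_rot"],s["contact_force"],s["clock"])
E
```

```text
clock: 0.43
position: [0.2442, -0.5201, 0.3217]
ee_rot: [-0.001, 1.0, -0.003, -0.0]
contact_force: [0.6, 0.2, -0.6]
width: 0.0389
gripper_force: 0.0
clock: 1.18
position: [0.4615, -0.258, 0.3209]
ee_rot: [-0.002, 1.0, 0.003, 0.001]
contact_force: [0.2, 0.1, 0.2]
width: -0.0
gripper_force: 0.0
[ 0.46148765 -0.25796773  0.32094557] [-0.00244889  0.99999009  0.00343035  0.00143502] [0.2465407  0.08775531 0.17747128] 1.1833
```

View pics/w0.png

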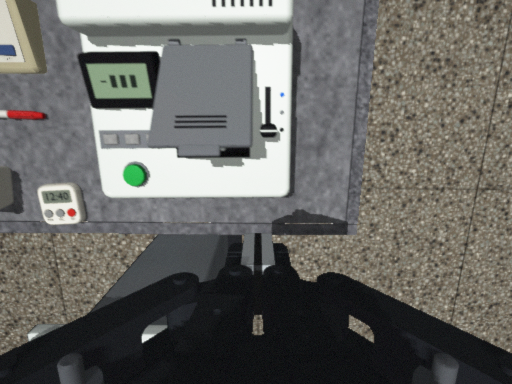

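The wrist view shows the key at (134,174), the knob near (268,130), the dots at (282,94/112/130), the right deck edge at column 291, the front edge at row 196, and the cover's front edge from (149,147) to (252,152). I'll enlarge the cover and knob.

```bash
python3 - <<'E'
import cv2
a=cv2.imread("pics/w0.png")[30:165,140:300];cv2.imwrite("pics/w0c.png",cv2.resize(a,(0,0),fx=4,fy=4,interpolation=2))
E
```

```text
(no output)
```

View pics/w0c.png

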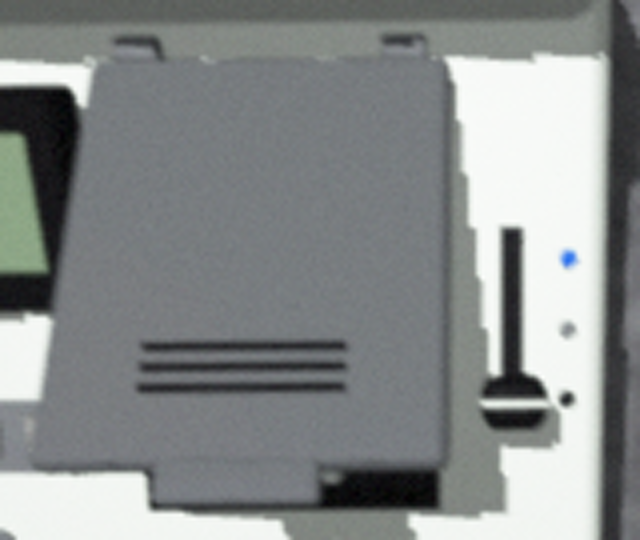

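The crop shows the cover's front corners at (35,465) and (445,463) and its rear corners at (95,58) and (447,57). The knob's white top line is centred at (514,404), and the dots are at (568,259), (568,329) and (567,399).

```bash
python3 - <<'E'
from h import *
import json
s=json.load(open("w0.json"));CW=cam("wrist",s);CT=cam("top");CS=cam("scene")
w=lambda u,v:np.array([(u+.5)/4-.5+140,(v+.5)/4-.5+30])
t=lambda u,v:np.array([(u+.5)/5-.5+265,(v+.5)/5-.5+125])
sc=lambda u,v:np.array([(u+.5)/5.5-.5+225,(v+.5)/5.5-.5+105])
im=cv2.imread("pics/w0.png");h=cv2.cvtColor(im,cv2.COLOR_BGR2HSV);m=cv2.inRange(h,(40,90,40),(90,255,255));m[:150]=0;m[200:]=0
M=cv2.moments(m,True);kw=np.array([M['m10'],M['m01']])/M['m00']
kt=[291.33,214.76];ks=[297,176.5]
print("key W+T",tri(ray(CW,kw),ray(CT,kt)),"W+S",tri(ray(CW,kw),ray(CS,ks)),"all",tri(ray(CW,kw),ray(CT,kt),ray(CS,ks)),onz(CW,kw,.101))
for n,p in(("blue",(568,259)),("grey",(568,329)),("black",(567,399))): print(n,onz(CW,w(*p),.09))
print("knobtop W",onz(CW,w(514,404),.124),"tri S",tri(ray(CW,w(514,404)),ray(CS,sc(522,168))))
print("cover FL",tri(ray(CW,w(35,465)),ray(CT,t(250,368))),"FR",tri(ray(CW,w(445,463)),ray(CT,t(452,372)))," FR W+S",tri(ray(CW,w(445,463)),ray(CS,sc(525,112))))
print("rear",onz(CW,w(95,58),.0985),onz(CW,w(447,57),.0985))
print("tabz front",tri(ray(CW,w(150,505)),ray(CT,t(296,383))))
g=cv2.cvtColor(im,cv2.COLOR_BGR2GRAY).astype(float)
def edge(p):
    hh=(p[:4].mean()+p[-3:].mean())/2;i=np.argmax(p<hh);return i-1+(p[i-1]-hh)/(p[i-1]-p[i])
def fit(P):
    W=np.array([onz(CW,p,.09)[:2] for p in P]);return cv2.fitLine(W.astype(np.float32),2,0,.001,.001).ravel()
F=[[c,185+edge(g[185:202,c])] for c in range(115,280,4)];Rr=[[285+edge(g[r,285:298]),r] for r in range(140,185,3)];L=[[110-edge(g[r,110:94:-1]),r] for r in range(160,186,2)]
for P in(F,Rr,L):v=fit(P);print(v.round(4),np.degrees(np.arctan2(v[1],v[0])).round(2))
E
```

```text
key W+T (array([ 0.45841868, -0.10440552,  0.09576404]), [np.float64(0.6576060744364032), np.float64(0.6576060744364404)]) W+S (array([ 0.45789412, -0.10556854,  0.09763295]), [np.float64(0.3021530089937562), np.float64(0.3021530089938142)]) all (array([ 0.45824182, -0.10498762,  0.09746413]), [np.float64(0.3445554925295763), np.float64(1.2684088359924568), np.float64(0.9642276103552891)]) [ 0.458765   -0.10679328  0.101     ]
blue [ 0.55340089 -0.28439266  0.09      ]
grey [ 0.53369421 -0.28492718  0.09      ]
black [ 0.51341894 -0.28517601  0.09      ]
knobtop W [ 0.51313891 -0.26823679  0.124     ] tri S (array([ 0.51308229, -0.26827779,  0.12392418]), [np.float64(0.06616171325052334), np.float64(0.0661617132505426)])
cover FL (array([ 0.50008772, -0.15189269,  0.17037841]), [np.float64(0.3055102687239732), np.float64(0.30551026872418585)]) FR (array([ 0.50077482, -0.25056986,  0.16949101]), [np.float64(0.13864185541531324), np.float64(0.13864185541527269)])  FR W+S (array([ 0.50179161, -0.25000615,  0.17101724]), [np.float64(0.9344054327523235), np.float64(0.9344054327521653)])
rear [ 0.60446862 -0.15207568  0.0985    ] [ 0.60527288 -0.24908754  0.0985    ]
tabz front (array([ 0.4916889 , -0.17644128,  0.16329597]), [np.float64(2.2648087953459815), np.float64(2.2648087953458145)])
[ 0.0174  0.9998  0.4307 -0.1798] 89.0
[ 0.9999  0.0108  0.4752 -0.2956] 0.62
[ 0.9999  0.0137  0.4597 -0.0588] 0.79
```

The three cameras agree:
- **Knob:** (0.513, -0.268), top at z 0.124.
- **Cover front edge:** (0.5005, -0.200, 0.170), so the cover is open about 0.58 rad with the hinge near x 0.607.
- **Key:** (0.458, -0.105).

I'll shut the cover first.

```bash
python3 -m handwheel '[{"translation":[0.02,-0.02,0.02],"angular":[0,0,0],"hand":1},{"translation":[0.02,-0.02,0.03],"angular":[0,0,0],"hand":1},{"translation":[0.019,-0.018,0.03],"angular":[0,0,0],"hand":1},{"translation":[0,0,0.03],"angular":[0,0,0],"hand":1},{"translation":[0,0,0.02],"angular":[0,0,0],"hand":1},{"translation":[0,0,0],"angular":[0,0,0],"hand":1},{"translation":[0,0,0],"angular":[0,0,0],"hand":1}]'
python3 -m handwheel '[{"translation":[0,0,0.008],"angular":[0,0,0],"hand":1},{"translation":[0,0,0.008],"angular":[0,0,0],"hand":1},{"translation":[0,0,0.008],"angular":[0,0,0],"hand":1},{"translation":[-0.004,0,0.008],"angular":[0,0,0],"hand":1},{"translation":[-0.004,0,0.008],"angular":[0,0,0],"hand":1},{"translation":[-0.004,0,0.008],"angular":[0,0,0],"hand":1},{"translation":[-0.004,0,0.008],"angular":[0,0,0],"hand":1}]'
```

```text
clock: 1.82
position: [0.5156, -0.207, 0.1904]
ee_rot: [-0.0, 1.0, -0.001, -0.001]
contact_force: [0.9, -0.0, 0.1]
width: -0.0
gripper_force: 0.0
clock: 2.4
position: [0.5002, -0.2064, 0.1346]
ee_rot: [0.0, 1.0, -0.001, 0.0]
contact_force: [0.5, 0.4, 0.3]
width: 0.0001
gripper_force: 0.3
```

```bash
python3 - <<'E'
from h import *
im=manip.get_image("scene")[...,::-1];cv2.imwrite("pics/s1.png",cv2.resize(im[75:210,225:355],(0,0),fx=4,fy=4,interpolation=2))
E
```

```text
(no output)
```

View pics/s1.png

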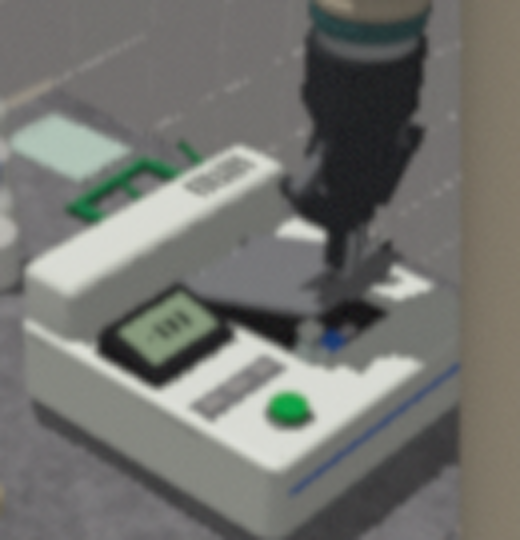

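The shut fingertips are on the cover at about (345,285), near its front, and the cover has come down with them. I'll keep going gently.

```bash
python3 -m handwheel '[{"translation":[-0.003,0,0.007],"angular":[0,0,0],"hand":1},{"translation":[-0.003,0,0.007],"angular":[0,0,0],"hand":1},{"translation":[-0.003,0,0.007],"angular":[0,0,0],"hand":1},{"translation":[0,0,0.006],"angular":[0,0,0],"hand":1},{"translation":[0,0,0.005],"angular":[0,0,0],"hand":1},{"translation":[0,0,0.002],"angular":[0,0,0],"hand":1},{"translation":[0,0,0],"angular":[0,0,0],"hand":1}]'
```

```text
clock: 3.03
position: [0.4914, -0.2062, 0.1006]
ee_rot: [-0.0, 1.0, -0.0, -0.0]
contact_force: [-0.6, 0.4, -0.1]
width: 0.0001
gripper_force: 0.0
```

```bash
python3 -m handwheel '[{"translation":[0,0,0.002],"angular":[0,0,0],"hand":1},{"translation":[0,0,0.001],"angular":[0,0,0],"hand":1},{"translation":[0,0,0],"angular":[0,0,0],"hand":1}]'
```

```text
clock: 3.28
position: [0.492, -0.2066, 0.0986]
ee_rot: [0.0, 1.0, -0.0, 0.0]
contact_force: [0.0, 0.1, 0.6]
width: 0.0
gripper_force: 0.0
```

```bash
python3 -m handwheel '[{"translation":[0,0,0.001],"angular":[0,0,0],"hand":1},{"translation":[0,0,0.001],"angular":[0,0,0],"hand":1},{"translation":[0,0,0],"angular":[0,0,0],"hand":1},{"translation":[0,0,0],"angular":[0,0,0],"hand":1}]'
```

```text
clock: 3.62
position: [0.492, -0.2066, 0.0983]
ee_rot: [0.001, 1.0, -0.0, 0.001]
contact_force: [-2.5, 1.0, 12.0]
width: -0.0001
gripper_force: 6.0
```

The cover is shut: 12 N of resistance at z 0.0983. Next, lift and go round in front of the lever.

```bash
python3 -m handwheel '[{"translation":[0,0,-0.02],"angular":[0,0,0],"hand":1},{"translation":[0,0,-0.03],"angular":[0,0,0],"hand":1},{"translation":[-0.007,0.021,0],"angular":[0,0,0],"hand":1},{"translation":[-0.007,0.021,0],"angular":[0,0,0],"hand":1},{"translation":[-0.007,0.021,0],"angular":[0,0,0],"hand":1},{"translation":[0,0,0],"angular":[0,0,0],"hand":1},{"translation":[0,0,0],"angular":[0,0,0],"hand":1}]'
python3 - <<'E'
from h import *
import json
s=manip.get_state();im=manip.get_image("wrist");cv2.imwrite("pics/w1.png",im[...,::-1])
json.dump({k:np.array(s[k]).tolist() for k in("position","ee_rot")},open("w1.json","w"));print(s["position"],s["ee_rot"],s["contact_force"],s["clock"])
E
```

```text
clock: 4.2
position: [0.4703, -0.27, 0.1463]
ee_rot: [-0.0, 1.0, -0.002, 0.0]
contact_force: [0.7, -0.5, 0.8]
width: 0.0
gripper_force: 0.0
[ 0.47034037 -0.2700155   0.14626657] [-1.34567886e-04  9.99998757e-01 -1.56656176e-03  1.19085461e-04] [ 0.71586858 -0.52603224  0.8278811 ] 4.2
```

View pics/w1.png

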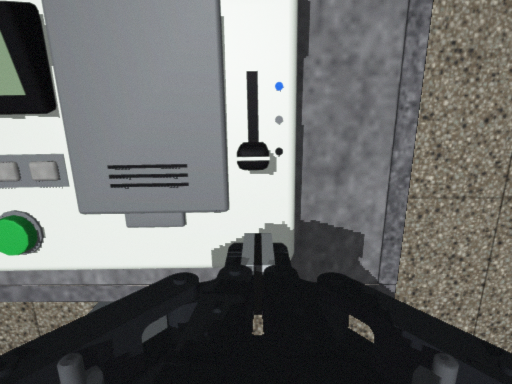

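The cover lies flat with its front edge at row 211. The knob's top line is centred at (253,158), straight ahead of the fingertips at (258,245). A quick numeric check of the knob, then I'll lower.

```bash
python3 - <<'E'
from h import *
import json
C=cam("wrist",json.load(open("w1.json")))
print("knob",onz(C,(253,158),.124),"dots",[onz(C,p,.09)[:2].round(4) for p in((279,86),(279,119),(279,151.5))],"cover FL,FR",onz(C,(80,213),.0985),onz(C,(227,211),.0985))
E
python3 -m handwheel '[{"translation":[0,0,0.015],"angular":[0,0,0],"hand":1},{"translation":[0,0,0.015],"angular":[0,0,0],"hand":1},{"translation":[0,0,0.012],"angular":[0,0,0],"hand":1},{"translation":[0,0,0],"angular":[0,0,0],"hand":1},{"translation":[0,0,0],"angular":[0,0,0],"hand":1}]'
```

```text
knob [ 0.51397238 -0.26762718  0.124     ] dots [array([ 0.5542, -0.2836]), array([ 0.5344, -0.2839]), array([ 0.5138, -0.2842])] cover FL,FR [ 0.47464957 -0.15243962  0.0985    ] [ 0.47573476 -0.2498058   0.0985    ]
clock: 4.67
position: [0.4704, -0.2681, 0.1038]
ee_rot: [-0.001, 1.0, -0.0, -0.001]
contact_force: [1.2, 0.4, 0.4]
width: 0.0002
gripper_force: 0.0
```

```bash
python3 -m handwheel '[{"translation":[0.007,0,0],"angular":[0,0,0],"hand":1},{"translation":[0.007,0,0],"angular":[0,0,0],"hand":1},{"translation":[0.005,0,0],"angular":[0,0,0],"hand":1},{"translation":[0.003,0,0],"angular":[0,0,0],"hand":1},{"translation":[0.003,0,0],"angular":[0,0,0],"hand":1},{"translation":[0.002,0,0],"angular":[0,0,0],"hand":1},{"translation":[0.002,0,0],"angular":[0,0,0],"hand":1}]'
```

```text
clock: 5.25
position: [0.497, -0.2694, 0.1044]
ee_rot: [-0.0, 1.0, 0.0, -0.003]
contact_force: [-9.3, -1.1, 6.0]
width: -0.0003
gripper_force: 4.6
```

```bash
python3 -m handwheel '[{"translation":[0.002,0,0],"angular":[0,0,0],"hand":1},{"translation":[0.002,0,0],"angular":[0,0,0],"hand":1},{"translation":[0,0,0],"angular":[0,0,0],"hand":1}]'
```

```text
clock: 5.5
position: [0.4996, -0.2693, 0.1044]
ee_rot: [-0.0, 1.0, 0.0, -0.004]
contact_force: [-8.1, -1.1, 6.1]
width: -0.0001
gripper_force: 4.4
```

```bash
python3 -m handwheel '[{"translation":[0.002,0,0],"angular":[0,0,0],"hand":1},{"translation":[0.002,0,0],"angular":[0,0,0],"hand":1},{"translation":[0.002,0,0],"angular":[0,0,0],"hand":1},{"translation":[0.002,0,0],"angular":[0,0,0],"hand":1},{"translation":[0.002,0,0],"angular":[0,0,0],"hand":1}]'
```

```text
clock: 5.92
position: [0.5095, -0.2691, 0.1043]
ee_rot: [-0.001, 1.0, -0.0, -0.004]
contact_force: [-0.3, 0.6, 0.8]
width: 0.0003
gripper_force: 0.0
```

```bash
python3 -m handwheel '[{"translation":[0.002,0,0],"angular":[0,0,0],"hand":1},{"translation":[0.002,0,0],"angular":[0,0,0],"hand":1},{"translation":[0.002,0,0],"angular":[0,0,0],"hand":1},{"translation":[0.002,0,0],"angular":[0,0,0],"hand":1}]'
```

```text
clock: 6.25
position: [0.5169, -0.2692, 0.1043]
ee_rot: [-0.0, 1.0, 0.0, -0.005]
contact_force: [-12.0, -1.6, 8.0]
width: -0.0
gripper_force: 6.5
```

The lever ran into the first click and is now being pushed towards the second.

```bash
python3 -m handwheel '[{"translation":[0.002,0,0],"angular":[0,0,0],"hand":1},{"translation":[0.002,0,0],"angular":[0,0,0],"hand":1},{"translation":[0.002,0,0],"angular":[0,0,0],"hand":1},{"translation":[0.002,0,0],"angular":[0,0,0],"hand":1},{"translation":[0.002,0,0],"angular":[0,0,0],"hand":1}]'
```

```text
clock: 6.67
position: [0.5262, -0.2691, 0.1042]
ee_rot: [-0.001, 1.0, 0.0, -0.006]
contact_force: [-6.4, 0.4, 4.7]
width: 0.0001
gripper_force: 3.5
```

```bash
python3 -m handwheel '[{"translation":[0.002,0,0],"angular":[0,0,0],"hand":1},{"translation":[0.001,0,0],"angular":[0,0,0],"hand":1},{"translation":[0,0,0],"angular":[0,0,0],"hand":1}]'
```

```text
clock: 6.92
position: [0.5354, -0.2694, 0.1042]
ee_rot: [0.0, 1.0, -0.001, 0.001]
contact_force: [0.8, 0.1, 0.0]
width: -0.0
gripper_force: 0.1
```

```bash
python3 -m handwheel '[{"translation":[-0.01,0,0],"angular":[0,0,0],"hand":1},{"translation":[-0.01,0,0],"angular":[0,0,0],"hand":1},{"translation":[0,0,-0.03],"angular":[0,0,0],"hand":1},{"translation":[0,0,-0.04],"angular":[0,0,0],"hand":1},{"translation":[-0.02,-0.025,-0.03],"angular":[0,0,0],"hand":1},{"translation":[-0.02,-0.025,0],"angular":[0,0,0],"hand":1},{"translation":[-0.018,-0.03,0],"angular":[0,0,0],"hand":1},{"translation":[0,0,0],"angular":[0,0,0],"hand":1},{"translation":[0,0,0],"angular":[0,0,0],"hand":1}]'
python3 - <<'E'
from h import *
import json
s=manip.get_state();im=manip.get_image("wrist");cv2.imwrite("pics/w2.png",im[...,::-1])
json.dump({k:np.array(s[k]).tolist() for k in("position","ee_rot")},open("w2.json","w"));print(s["position"],s["ee_rot"])
h=cv2.cvtColor(im,cv2.COLOR_RGB2HSV);m=cv2.inRange(h,(40,90,40),(90,255,255));m[:,:20]=m[:,:20]
n,l,st,ce=cv2.connectedComponentsWithStats(m)
for i in range(1,n):
    if st[i,4]>60: print(st[i],ce[i],onz(cam("wrist",s),ce[i],.101))
E
```

```text
clock: 7.67
position: [0.456, -0.1893, 0.2033]
ee_rot: [0.0, 1.0, 0.0, 0.0]
contact_force: [0.9, 0.3, -0.3]
width: -0.0003
gripper_force: 0.0
[ 0.45602799 -0.18927131  0.20327096] [2.21714002e-04 9.99999901e-01 9.36959997e-05 3.74121433e-04]
[141 178  34  31 836] [157.50956938 193.07416268] [ 0.46008731 -0.10574045  0.101     ]
```

View pics/w2.png

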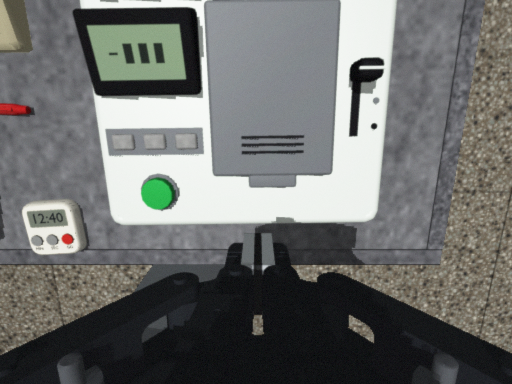

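The knob now sits at (371,67), hiding the blue dot, and the cover is still flat. The key is at (157,193). I'll check the knob position and move above the key.

```bash
python3 - <<'E'
from h import *
import json
C=cam("wrist",json.load(open("w2.json")))
print("knob",onz(C,(371,68),.124),"cover",onz(C,(213,175),.0985),onz(C,(332,174),.0985))
E
python3 -m handwheel '[{"translation":[0.001,-0.03,0],"angular":[0,0,0],"hand":1},{"translation":[0.001,-0.03,0],"angular":[0,0,0],"hand":1},{"translation":[0.001,-0.024,0.025],"angular":[0,0,0],"hand":1},{"translation":[0,0,0.03],"angular":[0,0,0],"hand":1},{"translation":[0,0,0.03],"angular":[0,0,0],"hand":1},{"translation":[0,0,0],"angular":[0,0,0],"hand":1},{"translation":[0,0,0],"angular":[0,0,0],"hand":1}]'
```

```text
knob [ 0.55373593 -0.26671675  0.124     ] cover [ 0.47493332 -0.15229077  0.0985    ] [ 0.47577975 -0.25108884  0.0985    ]
clock: 8.3
position: [0.4604, -0.107, 0.1167]
ee_rot: [-0.0, 1.0, -0.001, -0.002]
contact_force: [0.2, -0.6, -0.2]
width: -0.0001
gripper_force: 0.0
```

The knob has moved 40 mm, to x 0.554, so the lever is at its second stop. Pressing the key.

```bash
python3 -m handwheel '[{"translation":[0,0,0.008],"angular":[0,0,0],"hand":1},{"translation":[0,0,0.005],"angular":[0,0,0],"hand":1},{"translation":[0,0,0.003],"angular":[0,0,0],"hand":1},{"translation":[0,0,0.002],"angular":[0,0,0],"hand":1},{"translation":[0,0,0.001],"angular":[0,0,0],"hand":1},{"translation":[0,0,0],"angular":[0,0,0],"hand":1},{"translation":[0,0,0],"angular":[0,0,0],"hand":1}]'
```

```text
clock: 8.88
position: [0.4613, -0.1072, 0.0994]
ee_rot: [0.001, 1.0, -0.0, 0.001]
contact_force: [-0.3, -1.0, 1.9]
width: 0.0002
gripper_force: 1.2
```

```bash
python3 -m handwheel '[{"translation":[0,0,0.0015],"angular":[0,0,0],"hand":1},{"translation":[0,0,0.0015],"angular":[0,0,0],"hand":1},{"translation":[0,0,0.001],"angular":[0,0,0],"hand":1},{"translation":[0,0,0],"angular":[0,0,0],"hand":1},{"translation":[0,0,0],"angular":[0,0,0],"hand":1}]'
```

```text
clock: 9.3
position: [0.4613, -0.1071, 0.0959]
ee_rot: [0.001, 1.0, -0.0, 0.001]
contact_force: [-1.7, -0.9, 8.9]
width: -0.0002
gripper_force: 5.1
```

The 8.9 N at z 0.096 means the key is fully down. Releasing it and retreating upward.

```bash
python3 -m handwheel '[{"translation":[0,0,-0.004],"angular":[0,0,0],"hand":1},{"translation":[0,0,-0.01],"angular":[0,0,0],"hand":1},{"translation":[0,0,-0.03],"angular":[0,0,0],"hand":1},{"translation":[0,0,-0.03],"angular":[0,0,0],"hand":1},{"translation":[0,0.02,-0.03],"angular":[0,0,0],"hand":1},{"translation":[0,0.03,-0.01],"angular":[0,0,0],"hand":1},{"translation":[0,0.03,0],"angular":[0,0,0],"hand":1},{"translation":[0,0,0],"angular":[0,0,0],"hand":1},{"translation":[0,0,0],"angular":[0,0,0],"hand":1}]'
python3 - <<'E'
from h import *
im=manip.get_image("wrist");cv2.imwrite("pics/w3.png",im[...,::-1])
E
```

```text
clock: 10.05
position: [0.4603, -0.1871, 0.2082]
ee_rot: [-0.001, 1.0, -0.002, -0.0]
contact_force: [0.8, 0.8, -0.3]
width: -0.0001
gripper_force: 0.0
```

View pics/w3.png

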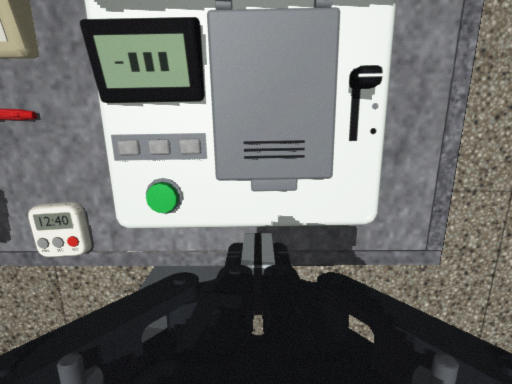

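The cover is shut, the knob is at the blue dot (371,75), the key is up at (163,197), and the robot is clear of everything. Handing in.

```bash
python3 -c "
from rig import manip
print(manip.sign_off())"
```

```text
the job is handed in; nothing more can be done
None
```

I shut the cover, pushed the lever through its first click to the second stop (sample in the beam), then pressed the green key fully and let it up; I handed the job in at about 10 s with the robot clear, though the display showed no visible change after the press.

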